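# Unload the marked tube through the upper half of the marking station's split door

### The arm

A 6-joint arm with a two-finger parallel gripper is mounted at the origin on a cart in front of the work surface, level with it; the furniture and walls round the work are solid. World frame = base frame: x ahead of the robot, y to its left, z up, the work surface at z = 0. Lengths are in m, angles in degrees, forces in N, time in s.
With the tool pointing down it reaches from about 0.325 to 0.85 m from the base axis. Payload 15.5 kg.
Tool frame: the origin (TCP) lies at the very end of the fingers, on their centre line; the grasp point (between the pads) lies arm.grip_depth behind it (arm.grip_depth is the distance from the TCP to the grasp point, in m); z points along the fingers, y is the line along which they close (so a half turn about z gives the same grasp; the last joint's range is limited). The gripper opens to 91 mm and grips with 3 to 60 N. Pads are 32 mm wide; open, the fingers measure 118 mm over their backs; the gripper's body (76 mm by 178 mm) begins 60 mm behind the grasp point.
Start: joints at [-77.263, 28.281, 77.091, -0, 74.628, -5.472], TCP at [0.195, -0.594, 0.191] pointing down, gripper open.
Joint ranges: [-166.48, 166.48], [-47.26, 123.95], [12.59, 153.08], [-70.14, 250.14], [6.76, 159.57], [-176.63, 176.63]. Speed limits (degrees/s): [108.29, 108.29, 147.25, 172.46, 172.46, 172.46].

### API

Orientations are given as a 3x3 rotation matrix whose columns are the frame's x, y, z axes.
In Python, from rig import arm gives the robot as it stands. Calls block until the motion is done:
- arm.move_to(position, orientation): joint-space move of the TCP to a pose.
- arm.move_l(position, orientation=None, feed=0.15): straight line of the TCP; orientation=None keeps the orientation; feed is the mean speed in m/s.
- arm.move_joints(angles): joint-space move.
- arm.grip(opening): finger opening in m; the grip force is fixed at half the most; returns when the fingers have stopped.
- arm.sleep(seconds).
- arm.solve_ik(position, orientation): joint angles nearest the present ones, or None.
- arm.snapshot(name): name is "scene" or "side" or "wrist"; returns the picture (420x560x3 uint8, red, green, blue); there is no depth.
- arm.get_calibration(name): a dict with "intrinsics" (3x3 intrinsics, pixels), "cam_to_world" (4x4, takes a point from camera to world coordinates). Camera axes: x right, y down, z forward; pixel columns grow to the right and rows downward; lengths in m; the calibration is good to about 2 mm. A picture is of the moment at which its call begins: read the wrist's pose just before it. get_calibration takes no time and is no camera call; for the wrist camera it gives the pose at the moment of the call.
A pose or a line that the arm cannot do raises arm.Unreachable and nothing moves.
- arm.sign_off(): hands the job in; it is judged then, once.
Readings, each from a call of its own:
- arm.current_t(): time.
- arm.current_joint_positions(): joint angles.
- arm.current_dq(): joint speeds.
- arm.current_tau(): joint torques, N m.
- arm.current_ee_pos(): TCP position.
- arm.current_tool_rot(): TCP orientation.
- arm.current_force(): force on the tool from outside, world axes, zero at the start.
- arm.current_torque(): the same for the moment, N m.
- arm.current_width(): finger opening in m.
- arm.current_grasp_force(): force on a finger pad.
Only numpy, scipy, OpenCV 4.12 (cv2) and the standard library are available. Lean on these libraries where they do the work, as an engineer would, in place of code of your own. Each camera call takes 0.05 s, during which the arm holds its last target. There are 200 camera calls.

### The job

The square tube in the guarded marking station is finished. Someone has left a spray can in front of the station's split door: first stand it upright somewhere on the bench well clear of the door's swing. Then lift the bolt of the upper half, swing that half wide open, square to the front or further, and leave it open for the next part; the lower half covers the electrics and stays shut and bolted. Take the tube out and set it down gently, level and centred, in the notches of the empty orange stand on the other side of the work light; leave the finished tube in the other stand, and the other things on the bench, as they are.

Things in the scene. Friction and masses are not known exactly. Their poses are not given: they have to be found in the camera images.
- station: Guarded marking station: grey box fixed to the bench at the right, 131 deep (x), 216 wide (y), 200 high also when open. Origin: centre of underside; x to its back, y to its left seen from the robot, z up. Base to z 120; above it a chamber, 4 mm walls up to z 195, fixed roof only over x above 39 and y above 92; the upper leaf covers the rest, so open it is free from above.
- nest (a point): Middle of the nest in the chamber, on the floor of two dark U rests (12 wide, 50 to either side along y, cheeks 36 apart and 11 high). Fixed at station x -12, y -7, z 128; same axes. Station bed 6 mm lower. A blue marking head is parked at the left rear: 39 to 65 behind this point, 63 to 93 to its left, z 142 to 182, its stylus ending 6 mm behind the tube.
- upper_leaf (a joint): Hinge of the upper leaf (rad): 0 shut, grows as it opens to the robot, stop 2.3. Upright axis at the station's right front edge (station x -65.5, y -107), anticlockwise from above. Leaf: yellow frame, clear front 194 wide, z 121 to 195, with a clear roof wing (z 196 to 200, 103 from front to back) that turns with it. Friction 0.1 N m: stays where left.
- upper_leaf_handle (a point): Grip point on the upper leaf's steel handle: upright round bar, 11 diameter, z 132 to 188, 35 off the leaf's face, 150 from the hinge axis along the leaf and 38 in front of it. The point is at z 170. Its axes turn with the leaf: y along the leaf away from the hinge, x into the chamber.
- upper_leaf_hinge (a point): Point on the hinge axis of the upper leaf, at z 170; axes turn with the leaf.
- upper_bolt (a joint): Upright bolt of the upper leaf (m): 0 shot (lower end in the staple on the lower leaf, which holds the upper leaf shut), 0.024 fully lifted, starts at 0 to 0.004. Clear of the staple from 0.0155. About 2 N of friction holds it at any height.
- upper_bolt_knob (a point): Centre of the upper bolt's red knob: round stub, 16 diameter, 16 long, pointing straight out of the leaf, 35 in front of its face, 85 from the hinge axis along the leaf, z 166 when shot; rises with the bolt. The handle is 65 to its left. Axes turn with the leaf.
- lower_leaf (a joint): Hinge of the blue lower leaf (rad), same axis as the upper leaf, z 18 to 118; 0 shut. Must stay shut.
- lower_bolt (a joint): Level bolt of the lower leaf (m), black knob: 0 shot into the keeper on the left jamb, 0.024 drawn. Must stay shot.
- lower_bolt_knob (a point): Centre of the lower bolt's black knob, at z 70 on the lower leaf. Not to be moved.
- tube: The marked square steel tube, dark grey, 30 x 160 x 30, 0.18 to 0.35 kg, lying level in the station's nest, length along the station's y, underside at z 128, 12 to 24 mm free beyond each end. Origin: centre of its underside; y along its length, z up.
- stand_empty: Empty orange tube stand, fixed to the bench left of the work light. Origin: centre of underside, y along the tube's lie, z up. Base plate 56 x 130 x 6; two orange uprights, 14 thick, at y -46 and +46, 54 wide, each with a notch: floor at z 40, 34 wide there, 41 wide at the top, z 58. The tube lies along y, centred, 27 past each upright, underside on the notch floors.
- stand_full: The other orange stand, alike, holding the finished tube. The stands' middles lie 80 to 155 apart; either may be the nearer one.
- done_tube: The finished tube, like the marked one, in the other stand. Leave it.
- spray_can: Spray can with a yellow cap, 59 diameter, 200 high, 0.3 kg, standing on the bench in front of the station, inside the upper leaf's swing. Origin: centre of its underside, z up. The leaf with its roof wing sweeps about 212 mm about the hinge axis, so the can's axis must end over 245 mm from it. A bare spot of bench, 80 wide, lies behind the work light around world x 0.635, y 0.150.
- tape_roll: Black tape roll, 62 diameter, 19 high, on the bench at the right front. Leave it.
- marker: White and blue marker pen, 131 long, 16 high, lying on the chipboard slab at the back. Leave it.
- mug: Green mug, 86 diameter, 125 over the handle, 96 high, left of the work light. Leave it.
- work_light: Big black work light between station and stands, fixed: box over world x 0.33 to 0.56, y 0.00 to 0.23, up to z 0.225, carrying handle up to 0.25. Do not run into it.
- bench_grinder: Bench grinder at the far left, fixed: takes up world y above 0.40 where x is under 0.42, y above 0.48 where x is under 0.53, and x 0.23 to 0.35, y 0.28 to 0.40 (right wheel's rest and shield); up to z 0.25.

How it is judged:
By the outcome, as a careful person would: the job done as asked, in the order asked, and still so for the second after the job is handed in, with the robot touching nothing.
It also fails if it takes over 72 s, if anything falls off the work surface, if the arm or the gripper's body presses on something with over 40 N, if the wrist force passes 120 N, or if a joint passes its speed limit or range.

## Working session

There is one attempt and no reset: what is moved stays moved. The work goes in short steps, each a Python script; the robot and the scene stay as the last script left them, time stands still between calls to the robot, and variables do not carry over. Pictures are saved under pics/ and viewed, at most 12 in all, crops included, and the job is handed in when it is done.

```bash
ls; mkdir -p pics
python3 - <<'E'
from rig import arm
import cv2,numpy as np
np.set_printoptions(precision=4,suppress=True)
for n in("scene","side"):
    im=arm.snapshot(n); cv2.imwrite(f"pics/{n}0.png",im[:,:,::-1])
    c=arm.get_calibration(n); print(n,c["intrinsics"],c["cam_to_world"])
print(arm.grip_depth,arm.current_t(),arm.current_tool_rot())
E
```

```text
pics
scene [[404.2916   0.     275.2809]
 [  0.     404.2916 208.5717]
 [  0.       0.       1.    ]] [[ 0.6967  0.5423 -0.4696  1.0941]
 [ 0.7172 -0.5119  0.4728 -0.4688]
 [ 0.016  -0.6662 -0.7456  1.0843]
 [ 0.      0.      0.      1.    ]]
side [[420.8881   0.     275.0288]
 [  0.     420.8881 206.2664]
 [  0.       0.       1.    ]] [[ 0.6781  0.5001 -0.5386  1.1668]
 [ 0.7349 -0.4688  0.49   -0.4669]
 [-0.0074 -0.7281 -0.6854  0.9699]
 [ 0.      0.      0.      1.    ]]
0.0188 0.1 [[ 0.9499  0.3125 -0.0003]
 [ 0.3125 -0.9499  0.0011]
 [ 0.0001 -0.0011 -1.    ]]
```

View pics/scene0.png

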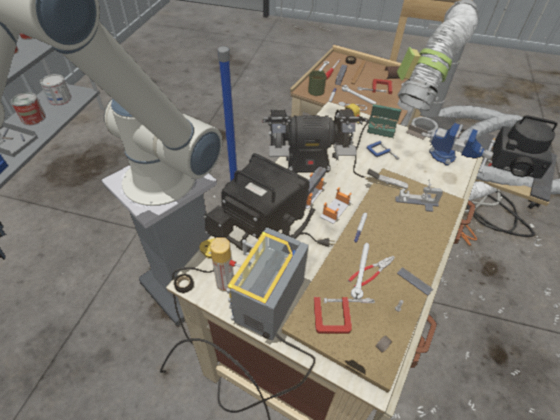

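View pics/side0.png

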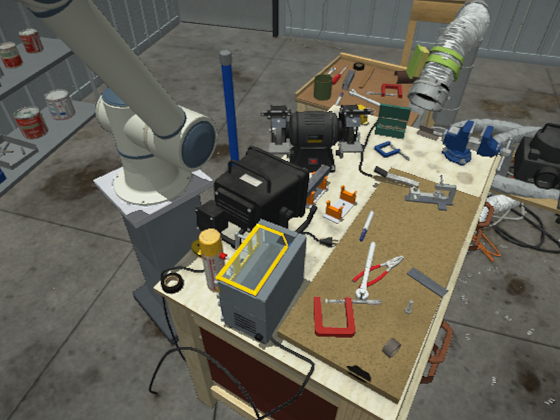

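The two views, both taken from the back right, show the station (grey with a yellow frame, around (268,270) in scene), the can in front of it (yellow cap at (220,248)) and the empty stand at (337,203). I'll enlarge them and take a wrist picture.

Run:
```python
from rig import arm
import cv2,numpy as np
a=cv2.imread("pics/scene0.png")[225:345,185:315]; b=cv2.imread("pics/side0.png")[215:335,180:310]
r=lambda x,s:cv2.resize(x,None,fx=s,fy=s,interpolation=cv2.INTER_CUBIC)
A=r(a,3);B=r(b,3)
a=cv2.imread("pics/scene0.png")[165:230,290:370]; b=cv2.imread("pics/side0.png")[165:230,295:375]
C=np.hstack([r(a,3),r(b,3)]); 
out=np.hstack([A,B]); C=cv2.copyMakeBorder(C,0,0,0,out.shape[1]-C.shape[1],0)
cv2.imwrite("pics/crop1.png",np.vstack([out,C])); print(out.shape)
w=arm.snapshot("wrist"); cv2.imwrite("pics/w0.png",w[:,:,::-1])
c=arm.get_calibration("wrist");print(c)
```

```text
(360, 780, 3)
{'intrinsics': array([[340.90531874,   0.        , 279.38047134],
       [  0.        , 340.90531874, 214.0172224 ],
       [  0.        ,   0.        ,   1.        ]]), 'cam_to_world': array([[ 3.12518760e-01, -9.10131614e-01, -2.72015571e-01,
         2.72027116e-01],
       [-9.49911546e-01, -2.99346364e-01, -8.97764369e-02,
        -5.68926082e-01],
       [ 2.81501247e-04,  2.86447552e-01, -9.58095883e-01,
         3.83367571e-01],
       [ 0.00000000e+00,  0.00000000e+00,  0.00000000e+00,
         1.00000000e+00]])}
```

View pics/crop1.png

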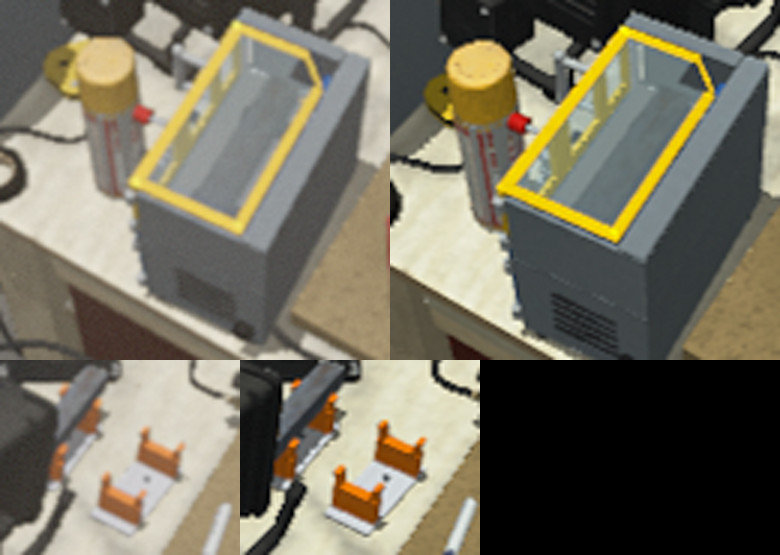

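View pics/w0.png

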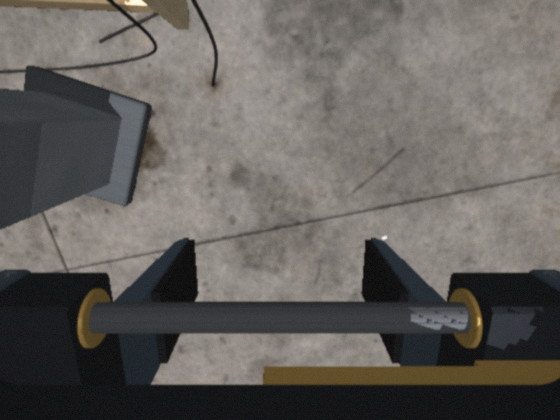

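The crops show the can right in front of the leaf beside the red knob, at about (221,241) in scene, with the handle at (245,247) further left. The empty stand is the one further from the robot, with its uprights at scene (331,209) and (343,195). The start wrist picture only shows the floor. Next I'll compute the poses by ray casting.

```bash
cat > h.py <<'E'
from rig import arm
import cv2,numpy as np
np.set_printoptions(precision=4,suppress=True)
def cal(n):
    c=arm.get_calibration(n); return c["intrinsics"],c["cam_to_world"]
def ray(c,px,z):
    K,T=c; p=np.atleast_2d(np.asarray(px,float))
    d=np.c_[p,np.ones(len(p))]@np.linalg.inv(K).T@T[:3,:3].T; o=T[:3,3]
    return (o+d*((z-o[2])/d[:,2])[:,None])[:,:2]
def proj(c,P):
    K,T=c; q=(np.atleast_2d(P)-T[:3,3])@T[:3,:3]; q=q@K.T; return q[:,:2]/q[:,2:]
def mask(im,lo,hi):  # im BGR
    return cv2.inRange(cv2.cvtColor(im,cv2.COLOR_BGR2HSV),lo,hi)
def blobs(m,amin=8):
    n,l,s,ce=cv2.connectedComponentsWithStats(m)
    return [(s[i],ce[i],l==i) for i in range(1,n) if s[i,4]>=amin]
def R(yaw):  # tool down, closing axis (tool y) along world angle yaw+90 (deg), tool x along yaw
    a=np.radians(yaw);c,s=np.cos(a),np.sin(a); return np.array([[c,s,0],[s,-c,0],[0,0,-1.]])
def snap(n,f):
    c=cal(n); im=arm.snapshot(n)[:,:,::-1].copy(); cv2.imwrite(f"pics/{f}.png",im); return c,im
E
python3 - <<'E'
from h import *
for n in("scene","side"):
    c=cal(n); im=cv2.imread(f"pics/{n}0.png"); print(n)
    m=mask(im,(22,170,130),(32,255,255)); m[:, :200]=0;m[:220]=0;m[320:]=0
    b=max(blobs(m),key=lambda b:b[0][4]); print(b[0])
    ys,xs=np.nonzero(b[2]); w=ray(c,np.c_[xs,ys],.2)
    r=cv2.minAreaRect((w*1000).astype(np.float32)); print(r, cv2.boxPoints(r))
    m=mask(im,(5,150,80),(16,255,255))
    for s,ce,_ in blobs(m,15):
        if 290<ce[0]<370 and 160<ce[1]<230: print("orange",s,ce,ray(c,ce,.035))
    m=mask(im,(17,100,60),(23,255,255))
    for s,ce,_ in blobs(m,60): print("cap",s,ce,ray(c,ce,.18))
    m=mask(im,(0,170,100),(4,255,255))
    for s,ce,_ in blobs(m,8):
        if 190<ce[0]<260 and 225<ce[1]<300: print("red",s,ce,ray(c,ce,.166))
c=cal("scene"); o=np.array([185,225])
print(ray(c,np.array([[270,248],[370,62],[250,10],[132,185]])/3+o,.2))
c=cal("side"); o=np.array([180,215])
print(ray(c,np.array([[646-390,260],[770-390,68],[632-390,12],[500-390,188]])/3+o,.2))
E
```

```text
sceneTraceback (most recent call last):
  File "<stdin>", line 5, in <module>
ValueError: max() iterable argument is empty
```

Run:
```python
from h import *
for n,pts in(("scene",[(229,286),(265,302),(265,233),(255,290),(220,246),(233,263)]),("side",[(217,277),(256,293),(258,226),(210,238),(223,256)])):
    c=cal(n); im=cv2.imread(f"pics/{n}0.png"); print(n)
    H=cv2.cvtColor(im,cv2.COLOR_BGR2HSV); print([H[y,x].tolist() for x,y in pts])
    m=mask(im,(20,150,130),(32,255,255)); m[:, :200]=0;m[:220]=0;m[320:]=0
    bb=[b for b in blobs(m)]
    for b in bb: print(b[0])
    ys,xs=np.nonzero(m); k=xs>226 if n=="scene" else xs>222
    w=ray(c,np.c_[xs,ys],.2)[k]
    if len(w): r=cv2.minAreaRect((w*1000).astype(np.float32)); print(r, cv2.boxPoints(r))
    m=mask(im,(5,150,80),(16,255,255))
    for s,ce,_ in blobs(m,15):
        if 290<ce[0]<370 and 160<ce[1]<230: print("orange",s,ce,ray(c,ce,.035))
    m=mask(im,(15,100,60),(22,255,255)); m[:, :190]=0;m[:220]=0;m[320:]=0
    for s,ce,_ in blobs(m,60): print("cap",s,ce,ray(c,ce,.18))
    m=mask(im,(0,150,100),(4,255,255))|mask(im,(176,150,100),(180,255,255))
    for s,ce,_ in blobs(m,8):
        if 190<ce[0]<260 and 225<ce[1]<300: print("red",s,ce,ray(c,ce,.166))
c=cal("scene"); o=np.array([185,225])
print(ray(c,np.array([[270,248],[370,62],[250,10],[132,185]])/3+o,.2))
c=cal("side"); o=np.array([180,215])
print(ray(c,np.array([[646-390,260],[770-390,68],[632-390,12],[500-390,188]])/3+o,.2))
```

```text
scene
[[27, 150, 230], [23, 124, 202], [26, 145, 222], [95, 12, 133], [21, 96, 225], [2, 167, 202]]
[232 234  55  50 140]
[265 254  27  46  94]
[229 286  36  17  74]
((631.082763671875, -77.08552551269531), (159.27023315429688, 191.89759826660156), 19.887346267700195) [[ 523.5577  -13.9484]
 [ 588.8359 -194.4019]
 [ 738.6078 -140.2226]
 [ 673.3296   40.2308]]
orange [317 179   6  10  21] [319.619  184.6667] [[0.4606 0.3977]]
orange [337 189  12  12  50] [341.32 195.42] [[0.5508 0.4136]]
orange [307 194   5  10  24] [308.8333 198.8333] [[0.4819 0.316 ]]
orange [324 204  12  15  72] [329.0556 211.875 ] [[0.5721 0.3214]]
cap [206 239  25  24 252] [220.0198 254.2421] [[ 0.5408 -0.1206]]
red [230 261   5   5  19] [231.7895 262.8421] [[ 0.5764 -0.11  ]]
side
[[26, 255, 245], [25, 255, 234], [29, 255, 247], [22, 140, 236], [1, 217, 213]]
[215 223  73  73 811]
[200 236  20  20 149]
((658.2781982421875, -66.55623626708984), (106.81138610839844, 195.4028778076172), 19.489830017089844) [[ 575.3356    7.7287]
 [ 640.5297 -176.4777]
 [ 741.2208 -140.8412]
 [ 676.0267   43.3652]]
orange [318 176   9  13  62] [323.0161 183.2097] [[0.46   0.4002]]
orange [340 186  17  18 146] [347.5479 195.4178] [[0.5585 0.4132]]
orange [306 191   9  13  68] [310.1912 198.0294] [[0.4825 0.3133]]
orange [326 200  17  19 161] [333.2795 210.4969] [[0.5743 0.3242]]
cap [  285   220   187   100 10927] [386.6041 269.0994] [[0.8849 0.1432]]
cap [198 228  24  31 511] [209.9843 242.5421] [[ 0.5321 -0.1115]]
cap [368 266  19  16 126] [375.7778 273.0079] [[0.8746 0.1153]]
red [219 253   8   6  33] [222.1212 255.3939] [[ 0.576  -0.1086]]
[[ 0.766  -0.1314]
 [ 0.6956  0.0631]
 [ 0.5771  0.0259]
 [ 0.6453 -0.1743]]
[[ 0.7676 -0.1347]
 [ 0.6985  0.0638]
 [ 0.5717  0.0239]
 [ 0.6448 -0.1728]]
```

Station yaw is about 19.5° with its hinge at about (0.641, -0.177). The red knob matches that at (0.576, -0.109), and the can stands close in front of it. Next I'll hover for a wrist view to refine the can and the knob.

Run:
```python
from h import *
c=cal("side"); K,T=c
b=ray(c,[213.5,291],0)[0]; v=b-T[:2,3]; v/=np.linalg.norm(v); print("can from foot",b+v*.0295, "cap top",ray(c,[210,235.7],.2))
arm.move_to([.45,-.145,.36],R(19.5)); print(arm.current_t(),arm.current_joint_positions())
c,im=snap("wrist","w1"); print(c[1])
for P in([.535,-.115,.2],[.576,-.109,.166],[.555,-.048,.188],[.641,-.1765,.2],[.5755,.008,.2]): print(proj(c,P))
```

```text
can from foot [ 0.5139 -0.1165] cap top [[ 0.5297 -0.1069]]
2.1083 [-25.1712   8.0293  81.1746  -0.009   90.8296  45.3762]
[[ 0.3331 -0.9033 -0.2703  0.5262]
 [-0.9429 -0.3188 -0.0964 -0.1193]
 [ 0.0009  0.287  -0.9579  0.5522]
 [ 0.      0.      0.      1.    ]]
[[277.854  101.5124]]
[[285.5832  61.4182]]
[[220.1935  57.657 ]]
[[379.728   10.0726]]
[[165.6732  10.3999]]
```

View pics/w1.png

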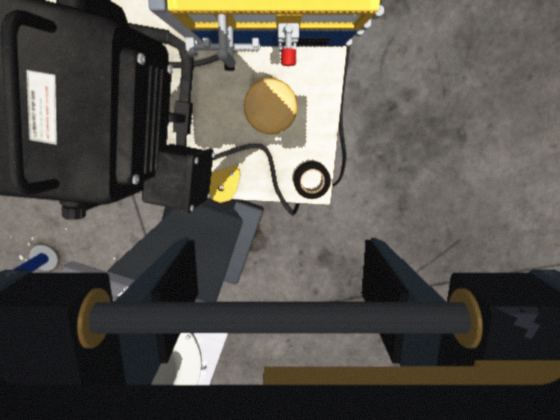

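The wrist view shows the can cap as a circle at (270,106), the red knob at (288,56), the handle bar near (228,60) and the leaf's right corner near (380,10).

Run:
```python
from h import *
c=cal("wrist"); im=cv2.imread("pics/w1.png"); H=cv2.cvtColor(im,cv2.COLOR_BGR2HSV)
print(H[110,265],H[56,288],H[5,280])
m=mask(im,(12,90,60),(24,255,255)); m[:70]=0; m[140:]=0;m[:,:230]=0;m[:,320:]=0
m=cv2.morphologyEx(m,cv2.MORPH_OPEN,np.ones((3,3),np.uint8))
p=np.column_stack(np.nonzero(m)[::-1]).astype(np.float32); ce,r=cv2.minEnclosingCircle(p); print("cap",ce,r,p.mean(0))
for z in(.17,.2): print(z,ray(c,ce,z), r*(c[1][2,3]-z)/341)
m=mask(im,(0,150,80),(5,255,255))|mask(im,(175,150,80),(180,255,255)); m[100:]=0
for s,q,_ in blobs(m): print("red",s,q,ray(c,q,.17))
```

```text
[ 18 128 151] [  1 195 236] [ 27 161 252]
cap (270.9042663574219, 105.11701965332031) 28.541622161865234 [268.7914 106.9229]
0.17 [[ 0.5298 -0.1089]] 0.03198814680384817
0.2 [[ 0.5295 -0.1097]] 0.029477153651777922
red [282  49  14  16 206] [288.0728  56.5243] [[ 0.5807 -0.11  ]]
```

Run:
```python
import cv2
im=cv2.imread("pics/w1.png")[0:150,150:400]; cv2.imwrite("pics/c2.png",cv2.resize(im,None,fx=3.2,fy=3.2,interpolation=cv2.INTER_CUBIC))
```

```text
(no output)
```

View pics/c2.png

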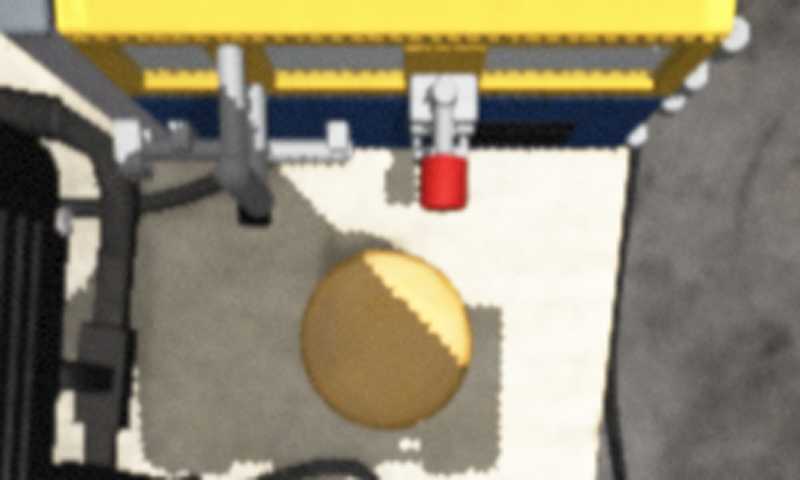

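Can axis is at about (0.529, -0.110), and the handle bar top at (224,56) puts the bar at about (0.557, -0.050). Now to move the can.

Run:
```python
from h import *
print(ray(cal("wrist"),[223.7,55.6],.188))
p=[.529,-.110]; q=[.635,.150]
for P,Y in((p+[.46],19.5),(q+[.46],0),(q+[.141],0)): print(arm.solve_ik(P,R(Y)))
arm.grip(.082)
arm.move_to(p+[.24],R(19.5)); arm.move_l(p+[.141],feed=.15)
arm.grip(.03); print("w",arm.current_width(),arm.current_grasp_force(),arm.current_t())
arm.move_l(p+[.46],feed=.3); print(arm.current_width(),arm.current_t())
arm.move_to(q+[.46],R(0)); arm.move_l(q+[.18],feed=.25); arm.move_l(q+[.1415],feed=.06)
print(arm.current_force(),arm.current_t())
arm.grip(.085); arm.move_l(q+[.30],feed=.25); print(arm.current_width(),arm.current_t())
```

```text
[[ 0.5579 -0.0507]]
[-18.0796  13.0691  60.2471  -0.     106.6838  52.4204]
[  8.0499  24.6952  43.0387  -0.     112.2661  98.0499]
[ 8.0499 33.207  76.3155 -0.     70.4776 98.0499]
w 0.0558984236540673 29.98905837535858 4.5
0.05655923460348515 5.7167
[-1.4539  1.1457 -0.9287] 8.8583
0.08528870255913405 10.2583
```

Run:
```python
from h import *
k=[.5785,-.1095]; Y=19.5
arm.move_to(k+[.26],R(Y)); arm.grip(.045)
arm.move_l(k+[.149],feed=.15); print("F",arm.current_force())
arm.grip(.005); print("w",arm.current_width(),arm.current_grasp_force(),arm.current_force())
arm.move_l(k+[.149+.0195],feed=.04); print(arm.current_force(),arm.current_ee_pos(),arm.current_width())
arm.grip(.045); arm.move_l(k+[.26],feed=.2)
arm.move_to([.45,-.145,.36],R(19.5)); print(arm.current_t())
c,im=snap("wrist","w2")
m=mask(im,(0,150,80),(5,255,255))|mask(im,(175,150,80),(180,255,255)); m[100:]=0
for s,q,_ in blobs(m): print("red",s,q,ray(c,q,.19))
_,s=snap("side","s2")
a=cv2.resize(im[0:150,150:400],None,fx=3.2,fy=3.2,interpolation=cv2.INTER_CUBIC)[:300]
b=cv2.resize(s[140:290,190:400],(420,300),interpolation=cv2.INTER_CUBIC)
cv2.imwrite("pics/c3.png",np.vstack([a,cv2.copyMakeBorder(b,0,0,0,380,0)]))
```

```text
F [ 0.7743 -0.4087  1.5645]
w 0.01115668606056982 25.146711766719818 [ 1.1488 -1.5935 -0.3701]
[ 1.3127 -2.5762  1.5465] [ 0.5786 -0.1096  0.1688] 0.011298054141216075
16.225
red [282  45  16  18 246] [289.3415  53.6463] [[ 0.5808 -0.1098]]
```

View pics/c3.png

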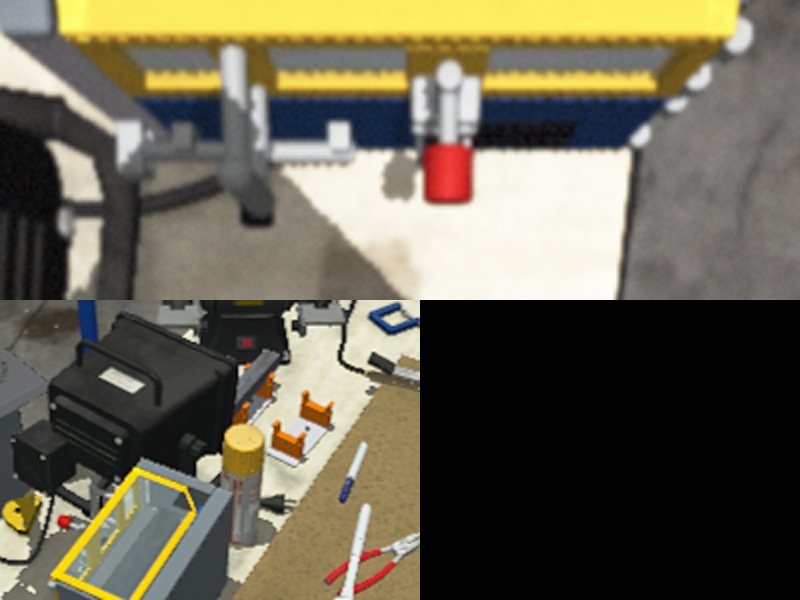

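The can stands upright behind the light (side crop (243,490)), the bolt's knob rays fit a rise of about 20 mm, and the bolt foot is out of the staple. The handle has a bracket at its top, so I'll grip it with the fingers closing along the leaf and swing it along an arc.

```bash
cat > door.py <<'E'
from h import *
Hn=np.array([.6425,-.178]); Y=19.5; h0=np.array([.557,-.050])-Hn
def pose(t,z=.155):
    a=np.radians(t); c,s=np.cos(a),np.sin(a)
    return np.r_[Hn+np.array([[c,-s],[s,c]])@h0,z],R(Y+t)
E
python3 - <<'E'
from door import *
print(np.linalg.norm(h0))
p,r=pose(0); print(arm.solve_ik(*pose(108)))
arm.grip(.04)
arm.move_to(p+[0,0,.12],r); arm.move_l(p,feed=.15); print("F",arm.current_force())
arm.grip(.005); f=arm.current_force(); print("w",arm.current_width(),f)
for t in np.arange(7,106,7):
    P,r=pose(t); arm.move_l(P,r,feed=.08); F=arm.current_force(); fy=F@r[:,1]; fx=F@r[:,0]
    print(t,"fx %.1f fy %.1f"%(fx,fy),arm.current_width())
    if max(abs(fx),abs(fy))>25: print("stop"); break
print(arm.current_t(),arm.current_joint_positions())
E
```

```text
0.15392936691872666
[-34.1285  30.151   79.8546  -0.      69.9944 -71.6285]
F [-0.5157 -0.2795  0.237 ]
w 0.009877509348621472 [-5.5138  7.159   6.605 ]
7 fx -2.0 fy -6.5 0.009784388947378953
14 fx -1.6 fy -6.0 0.009252462784573768
21 fx -1.5 fy -4.4 0.00956071883242085
28 fx -1.1 fy -2.7 0.00935593781217038
35 fx -0.7 fy -1.8 0.009871029435771518
42 fx 0.2 fy 0.6 0.009576422310517654
49 fx 1.1 fy 4.3 0.009552703239947254
56 fx 1.2 fy 5.4 0.00949424445506976
63 fx 1.4 fy 7.0 0.00976556739505559
70 fx 1.3 fy 7.5 0.009577847490057592
77 fx 1.1 fy 7.0 0.009597052692912127
84 fx 1.6 fy 6.1 0.009634096551463427
91 fx 2.1 fy 6.0 0.009438684264229693
98 fx -0.1 fy 3.8 0.009335121760639015
105 fx -0.2 fy 3.8 0.009712615450079658
24.625 [-33.9701  29.5491  80.9934   0.0521  69.4344 -68.3472]
```

Run:
```python
from door import *
arm.grip(.04); p,r=pose(105); arm.move_l(p+[0,0,.14],feed=.25)
arm.move_to([.58,-.093,.36],R(19.5)); print(arm.current_t())
c,im=snap("wrist","w4"); np.savez("w4.npz",K=c[0],T=c[1])
```

```text
27.925
```

View pics/w4.png

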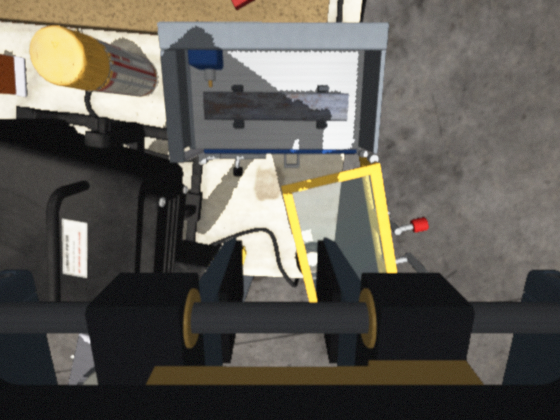

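The leaf is wide open, about 105°, and the tube lies in the nest at columns 204–349 and rows 92–122. I'll get its edges from intensity gradients.

Run:
```python
from h import *
d=np.load("w4.npz"); c=(d["K"],d["T"]); g=cv2.cvtColor(cv2.imread("pics/w4.png"),cv2.COLOR_BGR2GRAY).astype(int)
for x in(215,262,300,340): print("col",x,g[84:130,x-2:x+3].mean(1).astype(int))
print("rowL",g[97:103,196:212].mean(0).astype(int)); print("rowLb",g[110:116,196:212].mean(0).astype(int)); print("rowR",g[97:103,340:358].mean(0).astype(int));print("rowRb",g[110:116,340:358].mean(0).astype(int))
a=np.radians(19.5);X=np.array([np.cos(a),np.sin(a)]);Yd=np.array([-X[1],X[0]])
for px in((204,92),(204,120),(349,94),(347,122),(276.5,107)): w=ray(c,px,.158)[0]; print(px,w,(w-[.6595,-.0658])@X,(w-[.6595,-.0658])@Yd)
```

```text
col 215 [111 109 110 112 112 112 105  86  64  56  58  60  63  63  66  65  63  63
  58  55  50  50  50  49  49  49  48  49  50  52  57  62  66  64  61  73
  94 103 105 107 107 108 107 109 106 106]
col 262 [114 114 114 115 115 114 111  96  72  58  57  56  52  57  61  65  67  65
  66  61  58  57  59  62  61  62  65  66  67  68  68  65  65  64  59  61
  87 105 112 111 113 113 113 113 112 111]
col 300 [240 240 240 240 239 232 201 149 115 108 124 136 141 142 140 124  97  73
  66  66  63  64  65  65  68  69  67  66  66  67  66  67  68  66  61  60
  77 101 110 116 115 115 116 115 114 117]
col 340 [235 236 238 238 236 236 230 204 157 120 124 146 158 159 157 149 150 152
 156 159 165 167 161 153 151 153 149 151 159 170 173 169 169 165 155 138
 149 206 237 242 242 242 242 243 243 244]
rowL [110 112 111 111 110 111 102  77  58  55  56  57  60  60  59  62]
rowLb [110 109 109 110 110 108 108  96  68  51  51  50  51  50  50  49]
rowR [153 157 157 154 152 151 152 161 198 231 237 237 237 236 222 176 128 112]
rowRb [161 161 163 161 159 157 166 194 231 240 241 240 241 236 213 146 113 113]
(204, 92) [0.6484 0.0172] 0.01722242774592438 0.08198527164183882
(204, 120) [0.62   0.0092] -0.012205604561511336 0.0838378915811912
(349, 94) [ 0.6993 -0.1325] 0.015250383709959955 -0.0762058718644558
(347, 122) [ 0.6713 -0.1419] -0.014282670049554615 -0.07571796718160868
(276.5, 107) [ 0.6601 -0.0624] 0.0016631975418256316 0.0029952258153664417
```

Run:
```python
from h import *
arm.move_to([.475,.35,.33],R(11.5)); print(arm.current_t())
c,im=snap("wrist","w5"); np.savez("w5.npz",K=c[0],T=c[1])
m=mask(im,(3,140,60),(17,255,255))
for s,q,_ in blobs(m,30): print(s,q,ray(c,q,.058))
print(proj(c,[.565,.368,.058]))
u,v=proj(c,[.565,.368,.058])[0].astype(int)
x0=max(0,u-150);y0=max(0,v-90); print(x0,y0)
cv2.imwrite("pics/c5.png",cv2.resize(im[y0:y0+180,x0:x0+260],None,fx=3,fy=3,interpolation=cv2.INTER_CUBIC))
```

```text
29.65
[233  82  14  43 492] [240.3313 103.0122] [[0.556  0.4159]]
[302  83  13  43 436] [307.1261 103.7317] [[0.5723 0.3309]]
[470  94  17  11  38] [476.6842  99.3421] [[0.6212 0.1171]]
[296 164  11  12 111] [300.8649 169.7117] [[0.4868 0.3202]]
[230 167  14  12 126] [237.5    173.1032] [[0.4649 0.4045]]
[298 200  10   6  54] [302.8148 202.5556] [[0.4419 0.3075]]
[235 204   9   5  43] [238.814  205.9302] [[0.4192 0.395 ]]
[[277.9543 103.5897]]
127 13
```

View pics/c5.png

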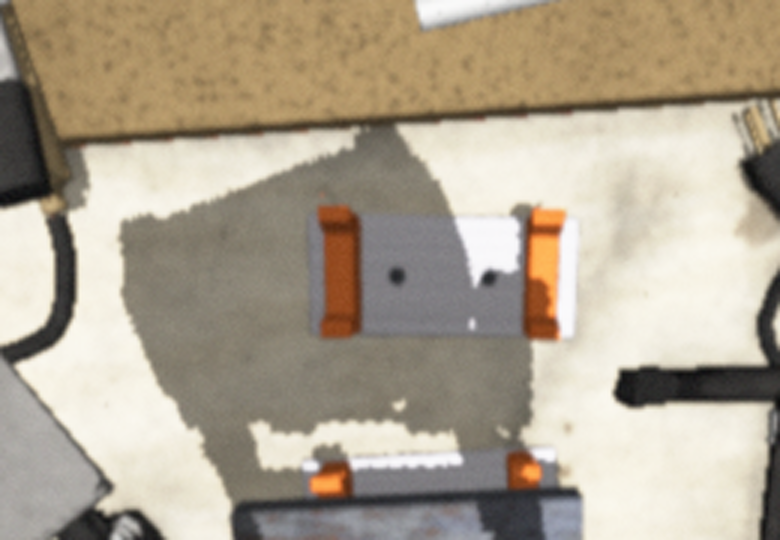

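The crop shows the empty stand's plate with corners at crop (308,213), (578,216), (573,338), (308,335). The uprights' outer faces run over rows 205–338.

Run:
```python
from h import *
d=np.load("w5.npz"); c=(d["K"],d["T"]); im=cv2.imread("pics/w5.png"); o=np.array([127,13])
w=ray(c,np.array([[308,213],[578,216],[573,338],[308,335]])/3+o,.006); print("plate",w,w.mean(0)); e=(w[0]+w[3]-w[1]-w[2])/2; print(np.linalg.norm(e),np.degrees(np.arctan2(-e[0],e[1])),np.linalg.norm(w[0]-w[3]))
m=mask(im,(3,140,60),(17,255,255)); m[150:]=0;m[:,400:]=0
B=blobs(m,30)
for z in(.03,.058):
  q=[]
  for s,ce,k in B:
    ys,xs=np.nonzero(k); W=ray(c,np.c_[xs,ys],z)
    r=cv2.minAreaRect((W*1000).astype(np.float32)); q.append(np.array(r[0])/1000); print(r)
  e=q[0]-q[1]; print(z,(q[0]+q[1])/2,np.linalg.norm(e),np.degrees(np.arctan2(-e[0],e[1])))
for n,ps in(("scene",((341.32,195.42),(329.06,211.875))),("side",((347.55,195.42),(333.28,210.5)))):
  w=ray(cal(n),ps,.035); print(w.mean(0))
```

```text
plate [[0.5785 0.4408]
 [0.6026 0.3152]
 [0.5476 0.3047]
 [0.5232 0.432 ]] [0.563  0.3732]
0.12873472443332068 10.842533472751514 0.05592938735152475
((555.4871826171875, 419.60125732421875), (55.06374740600586, 17.525981903076172), 10.789655685424805)
((572.725341796875, 328.27239990234375), (55.28444290161133, 15.526849746704102), 9.987861633300781)
0.03 [0.5641 0.3739] 0.0929414564652901 10.688728402807206
((555.4462280273438, 416.4790954589844), (51.934268951416016, 16.529905319213867), 10.789664268493652)
((571.70458984375, 330.3408203125), (52.142356872558594, 14.644417762756348), 9.98786735534668)
0.058 [0.5636 0.3734] 0.08765920815387636 10.68867432077946
[0.5615 0.3675]
[0.5664 0.3687]
```

Stand centre is at (0.5635, 0.3735) with yaw 10.75°. Plate and uprights agree. Now I'll take out the tube.

Run:
```python
from h import *
p=[.6609,-.0611]; q=[.5635,.3735]; r=R(109.05)
print(arm.solve_ik(q+[.043],R(100.75)))
arm.move_to(p+[.30],r); arm.grip(.056)
arm.move_l(p+[.131],feed=.12); print("F",arm.current_force())
f0=arm.current_force(); arm.grip(.01); print("w",arm.current_width(),arm.current_grasp_force(),arm.current_force()-f0)
arm.move_l(p+[.19],feed=.06); arm.move_l(p+[.40],feed=.25); print(arm.current_width(),arm.current_force()-f0,arm.current_torque(),arm.current_t())
arm.move_to(q+[.36],R(100.75)); arm.move_l(q+[.16],feed=.25); print(arm.current_t(),arm.current_force())
c,im=snap("wrist","w6"); np.savez("w6.npz",K=c[0],T=c[1])
_,s=snap("side","s6"); _,t=snap("scene","t6")
z=lambda a:cv2.resize(a[130:240,280:410],(390,330),interpolation=cv2.INTER_CUBIC)
b=cv2.resize(im,(360,270)); cv2.imwrite("pics/c6.png",np.vstack([np.hstack([z(s),z(t)]),cv2.copyMakeBorder(b,0,0,0,420,0)]))
```

```text
[28.4795 41.1325 77.5122 -0.     61.3553 17.7295]
F [ 0.7028  0.0221 -0.3381]
w 0.029576035784592884 29.99374508857727 [-0.918   0.5425  1.8103]
0.029728083407474876 [-0.8716 -0.2213 -1.4789] [ 0.0534 -0.1039 -0.0201] 36.525
39.1167 [ 0.5295  0.4655 -1.9105]
```

View pics/c6.png

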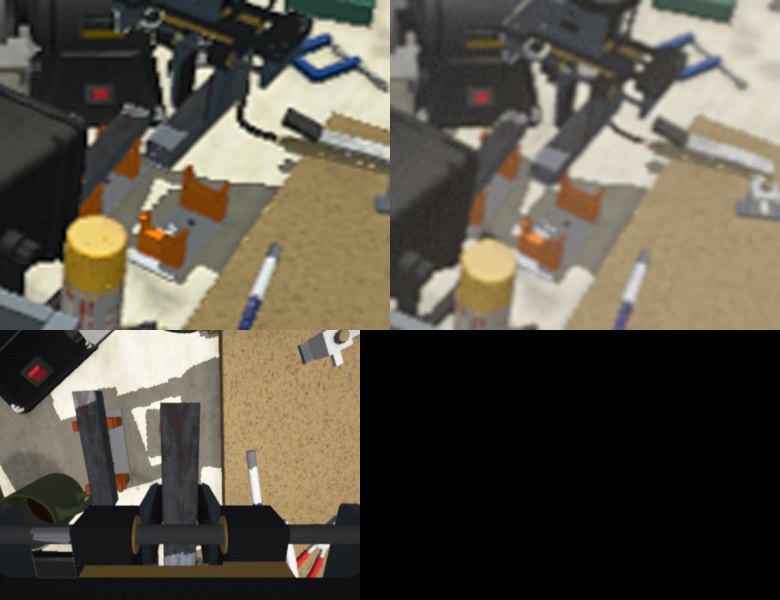

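The tube is held level above the empty stand, with its end at (160,150) in the side crop and the orange notch below it. The mug is lower than the gripper's body will be. I'll lower it now while watching the force.

Run:
```python
from h import *
q=[.5635,.3735]; f0=arm.current_force()
arm.move_l(q+[.072],feed=.2)
for z in(.060,.054,.050,.047,.045,.044):
    arm.move_l(q+[z],feed=.04); f=arm.current_force()-f0; print(z,f,arm.current_torque())
    if np.linalg.norm(f)>12: print("contact"); break
print(arm.current_t())
_,s=snap("side","s7")
```

```text
0.06 [ 1.1957  0.3493 -0.7466] [ 0.0326 -0.1494  0.0203]
0.054 [1.1175 0.0542 0.0179] [-0.0669 -0.0632 -0.0342]
0.05 [ 0.0772  1.2042 -0.2346] [-0.0345 -0.0984  0.0264]
0.047 [ 0.2728 -0.6765 -0.4502] [ 0.0192 -0.0851 -0.0569]
0.045 [-0.0488 -0.2222  0.2705] [-0.0617 -0.1536 -0.0428]
0.044 [ 0.3208  0.0283 -0.5586] [-0.0278 -0.1153 -0.0078]
41.6083
```

Run:
```python
from h import *
q=[.5635,.3735]; f0=arm.current_force()
for z in(.0435,.043,.0425,.042,.0415,.041):
    arm.move_l(q+[z],feed=.02); f=arm.current_force()-f0; print(z,f)
    if f[2]>1.8: break
arm.grip(.050); arm.move_l(q+[.20],feed=.12)
arm.move_to([.475,.35,.33],R(11.5)); print(arm.current_t())
c,im=snap("wrist","w8"); _,s=snap("side","s8"); np.savez("w8.npz",K=c[0],T=c[1])
m=im[20:170,170:390]; z=lambda a,x,y:cv2.resize(a,(x,y),interpolation=cv2.INTER_CUBIC)
cv2.imwrite("pics/c8.png",np.hstack([z(m,440,300),z(s[150:300,170:350],360,300)]))
```

```text
0.0435 [ 0.8351 -0.1703  0.1146]
0.043 [ 0.4517 -1.5597  3.1534]
45.6083
```

View pics/c8.png

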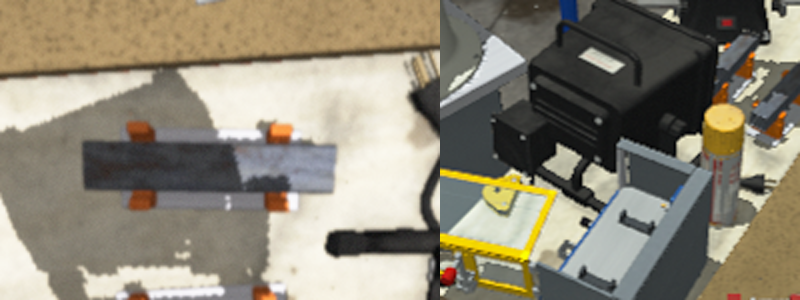

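The tube lies in both notches (crop columns 83–336), the station is empty with the leaf open, and the can is standing. Last check is the centring.

Run:
```python
from h import *
d=np.load("w8.npz"); c=(d["K"],d["T"]); o=np.array([170,20])
w=ray(c,np.array([[84,142],[336,144],[334,191],[83,189]])/2+o,.07); m=w.mean(0)
a=np.radians(10.75); X=np.array([np.cos(a),np.sin(a)]);Y=np.array([-X[1],X[0]])
e=m-[.5635,.3735]; print(m,"off x,y",e@X,e@Y,np.linalg.norm(w[0]-w[1]))
v=(w[0]+w[3]-w[1]-w[2])/2; print(np.degrees(np.arctan2(-v[0],v[1])))
```

```text
[0.5633 0.3729] off x,y -0.00027574078504112733 -0.000604836529174472 0.1574693572205938
11.13296234020903
```

Centred to within 1 mm, so I'm handing it in.

```bash
python3 -c "
from rig import arm
print(arm.current_t(),arm.sign_off())"
```

```text
the job is handed in; nothing more can be done
45.7083 None
```

The job is handed in at 45.7 s: the can stands upright behind the work light, the upper leaf is open to about 105°, the lower half was left alone, and the tube is seated in the empty stand, centred to within 1 mm.

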